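# Clamp a metal tag and strike the marking punch down with a mallet

## Task

Mark the metal tag in the marking stand: first throw the stand's clamp lever round until its pointer sits in the notch between the two ridges. Then draw the mallet out of its holster by the head, stand it on the bench clear of the holster and let go, take it again by its handle, and strike the sprung punch smartly down with the mallet's face until it is fully home (a quick blow or blows, not a slow push). Finally stand the mallet on that same face on the bench, clear of the holster, leaving the lever in its notch and the punch down.

Things in the scene. Friction and masses are not known exactly. Their poses are not given: they have to be found in the camera images.
- mallet: Mallet, 0.32 kg, standing on its striking face: upright round head 50 mm across, 76 mm tall (steel, white plastic faces); handle leaves its side at half height. Origin: centre of the face it stands on; z up the head, x along the handle. Handle axis at z = 38 mm, black grip 24 x 24 mm from x = 45 to 120 mm, neck 16 mm wide before it; mass centre near x = 7 mm. Handle starts hidden in the holster.
- mallet_grip (a point): Point on the axis of the mallet's handle, 80 mm from the head's axis, 38 mm above the face; grip the handle here. Axes as mallet.
- mallet_head (a point): Point on the axis of the mallet's head, 52 mm above the face it stands on (24 mm below its top). Axes as mallet.
- holster: Fixed aluminium hood over the mallet's handle: 101 mm long, 56 wide, 65 high, walls 4 mm, inside 48 mm wide and 61 high, no floor, back closed, low foot flanges to 48 mm either side of its axis. Origin: on the bench under the middle of its open mouth; x points into the hood, so the mallet comes out towards -x. The head's axis starts about 34 mm in front of the mouth.
- stand: Fixed marking stand. Origin: on the bench under the punch axis; x from the lever side to the column side, z up. Grey base plate 12 mm thick from x = -165 to 75 mm, 110 mm wide, its front 85 mm 136 mm wide; anvil with a metal tag under the punch; column at x = 37 to 63 mm and an arm that guides the punch, top at 81 mm.
- punch_top (a point): Centre of the flat top of the punch's dark steel button, 32 mm in diameter, the highest thing on the stand: 110 mm above the bench when up, 96 mm when fully home. z up.
- punch (a joint): Travel of the punch: 0 up, 0.014 m fully home. It is sprung but stiff and stays where it is driven; moving it takes about 9 to 13 N.
- clamp_lever (a joint): Angle of the clamp lever about its upright pivot, -0.85 to 0.85 rad, anticlockwise from above positive; 0: lever along the stand's -x. Friction holds it where it is left (about 2.5 N at the knob).
- lever_pivot (a point): On the lever's upright pivot axis, 55 mm from the punch axis on the stand's -x side, 22 mm above the bench.
- lever_knob (a point): On the axis of the upright black knob of the lever, 66 mm from the pivot, 58 mm above the bench. The knob is 20 mm in diameter and its top is 74 mm above the bench.
- lever_pointer (a point): Underside of the lever's pointer (6 mm wide bar, under and beyond the knob), 88 mm from the pivot, 22 mm above the bench.
- notch (a point): Middle of the notch: the 14 mm wide gap between two low dark radial ridges on a small plate set at some angle round the pivot, 88 mm from the pivot, 22 mm above the bench, just under the pointer's path.

How it is judged:
By the outcome, as a careful person would: the job done as asked, in the order asked, and still so for the second after the job is handed in, with the robot touching nothing.
It also fails if it takes over 54 s, if anything falls off the work surface, if the arm or the gripper's body presses on something with over 40 N, if the wrist force passes 120 N, or if a joint passes its speed limit or range.

## Robot

A 6-joint arm with a two-finger parallel gripper is mounted at the origin on a cart in front of the work surface, level with it; the furniture and walls round the work are solid. World frame = base frame: x ahead of the robot, y to its left, z up, the work surface at z = 0. Lengths are in m, angles in rad, forces in N, time in s.
With the tool pointing down it reaches from about 0.3 to 0.875 m from the base axis. Payload 4.2 kg.
Tool frame: the origin (TCP) lies at the very end of the fingers, on their centre line; the grasp point (between the pads) lies 19 mm behind it; z points along the fingers, y is the line along which they close (so a half turn about z gives the same grasp; the last joint's range is limited). The gripper opens to 85 mm and grips with 20 to 120 N. Pads are 22 mm wide; open, the fingers measure 114 mm over their backs; the gripper's body (76 mm by 85 mm) begins 54 mm behind the grasp point. The pads swing forward as they close: fully open they stand 13 mm farther back than shut.
Start: joints at [-1.144, 0.32, 1.565, -0, 1.257, -0.02], TCP at [0.248, -0.519, 0.231] pointing down, gripper open.
Joint ranges: [-3.11, 3.11], [-0.84, 2.01], [0.21, 2.61], [-1.34, 4.49], [0.05, 2.63], [-2.56, 2.56]. Speed limits (rad/s): [2.57, 2.57, 3.14, 3.14, 3.14, 3.14].

## Interface

Orientations are given as a unit quaternion [x, y, z, w].
In Python, from cell import get_obs, read_camera, close_job, look_for, tip_of gives the robot as it stands. The module is installed in compiled form; this text tells all that it offers.
- The arm moves only by the tool servo_tool, never from a script. Its argument "commands" is a list of rows, each an object with "translation": the shift along the tool's x, y, z in units of 40 mm (1.0 is 40 mm), a list of three; "turn": the turn about the tool's z in rad; "grip": the closure, from 0 (fully open) to 1 (shut). In form: [{"translation": [x, y, z], "turn": turn, "grip": grip}, ...]. A call has 1 to 20 rows; each row shifts and turns the commanded pose from where the row before left it, along the tool's axes as they then stand; what a row does not reach is not made up. A row lasts 1/10 s, in which the tool goes at most 50 mm and 8.59 degrees, less where a joint would pass 70% of its speed; a pose out of reach is approached as far as the arm can. A call is refused whole if a number of a shift passes 1 or a number of a turn 0.15, either way. A call with a gripper value outside its range is refused whole. The fingers move at their own pace and stop on an object; the grip force is fixed at half the most. Time passes only in rows, so rows that do not move let the fingers close. It gives the time, the measured TCP pose, the force, the opening and the grip force at its end, in the units of the state.
- get_obs(): the state, without advancing time (a new reading comes with each control period).
- read_camera(name): name is "side" or "top"; returns a dict with "frame" (400x640x3 uint8, red, green, blue), "fx", "fy", "cx", "cy" (pixels), "camera_from_world" (4x4, takes a point from world to camera coordinates). Camera axes: x right, y up, looking along -z (the intrinsics and any distortion apply to the point x, -y, -z); pixel columns grow to the right and rows downward; lengths in m; the calibration is good to about 2 mm. A picture is of the moment at which its call begins. There is no depth.
- close_job(): hands the job in; it is judged then, once.
Trained networks look in a picture, given as the dict that the camera call returned (one of the last four; its "shot" number tells which), for a name from the list of things; names that differ only in an ending like _2 or _b are one class to them, and where a whole thing is asked for, a point or a joint stands for the part that bears it (a point fixed in the world has none). Each returns a list of dicts, best first, with "confidence" (0 to 1); they miss things now and then, are a little off and sometimes report something else, mostly with a low value. They report only what shows in the picture. A call takes as long as a camera call.
- look_for(name, picture): "uv" ([column, row] in pixels, amid what is visible of it).
- tip_of(name, picture): "uv" ([column, row] in pixels: a listed point, or the origin of a listed thing).
The state is a dict: "time": time; "joint_pos": joint angles; "dq": joint speeds; "tau": joint torques, N m; "tool_pos": TCP position; "ee_rot": TCP orientation; "force": force on the tool from outside, world axes, zero at the start; "moment": the same for the moment, N m; "finger_gap": finger opening in m; "grip_force": force on a finger pad.
Only numpy, scipy, OpenCV 4.12 (cv2) and the standard library are available. Lean on these libraries where they do the work, as an engineer would, in place of code of your own. Each camera call takes 0.05 s, during which the arm holds its last target. There are 200 camera calls.

## Working session

There is one attempt and no reset: what is moved stays moved. The work goes in short steps, Python scripts to look and compute and a tool call to move; the robot and the scene stay as the last step left them, time stands still between calls to the robot, and variables do not carry over. Pictures are saved under pics/ and viewed, at most 10 in all, crops included, and the job is handed in when it is done.

Besides the shell and the picture viewer there is one more tool, called after "Emit:" in YAML: its name, and indented under it one key for each argument. servo_tool: Moves the arm, as the interface text tells. Its arguments: {"type":"object","properties":{"commands":{"type":"array","items":{"type":"object","properties":{"translation":{"type":"array","items":{"type":"number"}},"turn":{"type":"number"},"grip":{"type":"number"}}}}},"required":["commands"]}

```bash
mkdir -p pics; cat > h.py <<'E'
import numpy as np, cv2
from cell import *
from scipy.optimize import least_squares
def ray(p,uv):
    M=np.array(p["camera_from_world"]);R=M[:3,:3];t=M[:3,3]
    d=np.array([(uv[0]-p["cx"])/p["fx"],-(uv[1]-p["cy"])/p["fy"],-1.])
    return -R.T@t, R.T@d
def atz(p,uv,z):
    o,d=ray(p,uv); return o+d*(z-o[2])/d[2]
def proj(p,X):
    c=np.array(p["camera_from_world"])@np.append(X,1)
    return np.array([p["cx"]+p["fx"]*c[0]/-c[2],p["cy"]-p["fy"]*c[1]/-c[2]])
def tri(ps,uvs):
    A=np.zeros((3,3));b=np.zeros(3);O=[]
    for p,uv in zip(ps,uvs):
        o,d=ray(p,uv);d/=np.linalg.norm(d);P=np.eye(3)-np.outer(d,d);A+=P;b+=P@o;O.append((P,o))
    X=np.linalg.solve(A,b); return X,[float(np.linalg.norm(P@(X-o))) for P,o in O]
def save(p,n): cv2.imwrite(f"pics/{n}.png",p["frame"][:,:,::-1])
E
cat > a.py <<'E'
from h import *
np.set_printoptions(precision=4,suppress=True)
s=read_camera("side");t=read_camera("top")
save(s,"s0");save(t,"t0")
print({k:s[k] for k in s if k!="frame"}.keys())
Z=dict(mallet=0,mallet_head=.052,holster=0,stand=0,punch_top=.11,lever_pivot=.022,lever_knob=.058,lever_pointer=.022,notch=.022)
for n in Z:
    a=tip_of(n,s)[:2];b=tip_of(n,t)[:2]
    for q,p in((a,s),(b,t)):
        for e in q: print(n,"side" if p is s else "top",np.round(e["uv"],1),round(e["confidence"],2),atz(p,e["uv"],Z[n]))
    if a and b: print("   tri",*tri([s,t],[a[0]["uv"],b[0]["uv"]]))
o=get_obs();print(o["tool_pos"],o["ee_rot"],o["force"],o["time"])
E
python3 a.py
```

```text
dict_keys(['fx', 'fy', 'cx', 'cy', 'camera_from_world', 'shot'])
mallet side [319.4 222.2] 0.55 [0.5456 0.1937 0.    ]
mallet side [323.4 279.1] 0.4 [ 0.556  -0.0702  0.    ]
mallet top [272.8 204.1] 0.7 [0.5469 0.1854 0.    ]
   tri [0.546  0.1849 0.0042] [0.0003780307905454521, 0.00037803079054536193]
mallet_head side [317.9 206.6] 0.62 [0.5416 0.176  0.052 ]
holster side [320.9 215. ] 0.88 [0.5493 0.2406 0.    ]
holster top [257.  203.2] 0.56 [0.5488 0.2198 0.    ]
   tri [0.5485 0.2184 0.0097] [0.000905671010171804, 0.0009056710101720626]
stand side [352.4 289.8] 0.9 [ 0.6106 -0.1045  0.    ]
stand top [405.7 177.9] 0.57 [ 0.6054 -0.1026  0.    ]
stand top [413.  198.4] 0.42 [ 0.5605 -0.1173  0.    ]
   tri [ 0.6083 -0.1029 -0.0016] [0.002542747409374016, 0.002542747409374082]
punch_top side [351.8 236.2] 0.79 [ 0.6055 -0.0987  0.11  ]
punch_top top [421.4 166.2] 0.73 [ 0.6079 -0.1126  0.11  ]
   tri [ 0.6054 -0.1111  0.1166] [0.0010535383780704926, 0.0010535383780704568]
lever_pivot side [324.5 279.9] 0.8 [ 0.5577 -0.1056  0.022 ]
lever_pivot top [412.9 203.6] 0.89 [ 0.5465 -0.1
[... 304 characters left out ...]
[0.5448 0.2077 0.058 ]
   tri [ 0.497  -0.0814  0.0568] [0.0013879922511641578, 0.0013879922511640657]
lever_pointer side [285.6 271.4] 0.96 [ 0.4827 -0.0784  0.022 ]
lever_pointer top [394.6 234.7] 0.77 [ 0.481 -0.073  0.022]
lever_pointer top [413.1 199.8] 0.67 [ 0.5545 -0.113   0.022 ]
   tri [ 0.4817 -0.0734  0.0188] [0.0005209438176193655, 0.0005209438176194144]
notch side [274.7 297.5] 0.59 [ 0.4718 -0.1603  0.022 ]
notch top [431.5 238.5] 0.67 [ 0.4735 -0.1492  0.022 ]
notch top [409.5 176.2] 0.3 [ 0.605  -0.1066  0.022 ]
   tri [ 0.4721 -0.1511  0.0154] [0.0017234144518646494, 0.0017234144518646576]
[ 0.2485 -0.5186  0.2313] [0.9752 0.2215 0.     0.    ] [ 0.3048 -0.0687  0.0117] 1.0
```

```bash
python3 - <<'E'
import cv2
t=cv2.imread("pics/t0.png");s=cv2.imread("pics/s0.png")
a=cv2.resize(t[140:280,220:480],None,fx=3,fy=3,interpolation=cv2.INTER_CUBIC)
cv2.imwrite("pics/t0c.png",a)
cv2.imwrite("pics/s0c.png",cv2.resize(s[160:350,220:440],None,fx=3,fy=3,interpolation=cv2.INTER_CUBIC))
E
```

```text
(no output)
```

View pics/t0c.png

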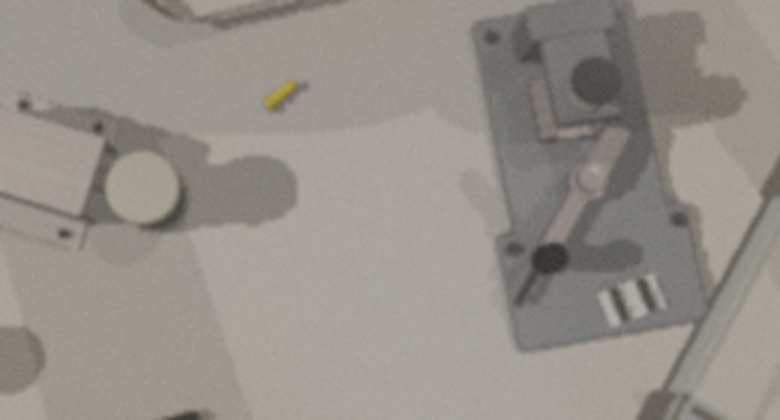

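View pics/s0c.png

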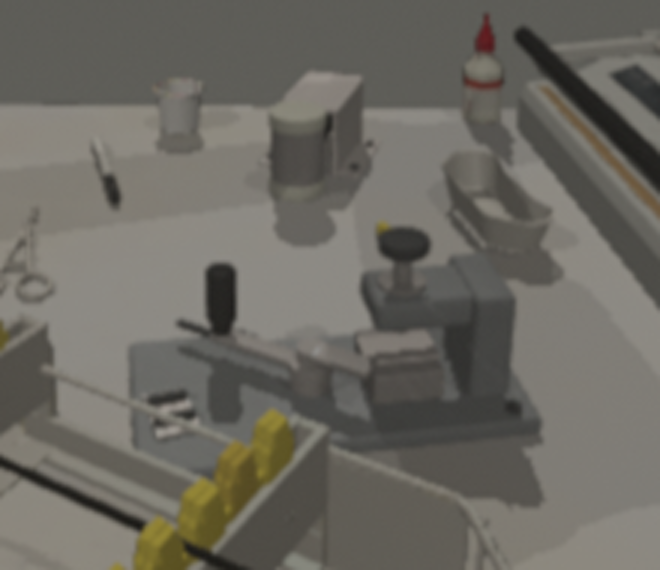

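```bash
cat > b.py <<'E'
from h import *
np.set_printoptions(precision=4,suppress=True)
s=read_camera("side");t=read_camera("top")
O=[]
def add(n,f):
    for p,nm in((s,"s"),(t,"t")):
        for e in tip_of(n,p)[:1]:
            if e["confidence"]>.5:O.append((n,p,np.array(e["uv"]),f,nm))
def rz(a):return np.array([[np.cos(a),-np.sin(a),0],[np.sin(a),np.cos(a),0],[0,0,1]])
S=lambda v,l:np.array([v[0],v[1],0])+rz(v[2])@np.array(l)
def lev(r,z,i):return lambda v:S(v,np.array([-.055,0,z])+rz(v[i])@np.array([-r,0,0]))
add("stand",lambda v:S(v,[0,0,0]));add("punch_top",lambda v:S(v,[0,0,.11]));add("lever_pivot",lambda v:S(v,[-.055,0,.022]))
add("lever_knob",lev(.066,.058,3));add("lever_pointer",lev(.088,.022,3));add("notch",lev(.088,.022,4))
O.append(("notch",t,np.array([432.3,239.7]),lev(.088,.022,4),"eye"))
# base corners near (front) as seen in top crop, z=.012
O.append(("c1",t,np.array([220+520/3,140+350/3]),lambda v:S(v,[-.165,.068,.012]),"eye"))
O.append(("c2",t,np.array([220+705/3,140+318/3]),lambda v:S(v,[-.165,-.068,.012]),"eye"))
fun=lambda v:np.concatenate([proj(p,f(v))-uv for n,p,uv,f,_ in O])
r=least_squares(fun,[.607,-.108,.0,-.5,.5],loss="soft_l1")
v=r.x;print("stand",v)
for (n,p,uv,f,m),e in zip(O,r.fun.reshape(-1,2)):print(n,m,e)
for n,f in(("punch",lambda v:S(v,[0,0,.11])),("pivot",lambda v:S(v,[-.055,0,.022])),("knob",lev(.066,.058,3)),("knob at notch",lev(.066,.058,4)),("notch",lev(.088,.022,4))):print(n,f(v))
# mallet top disc centre & holster in top picture
for c in((143,187),(105,138),(82,218)):
    uv=(220+c[0]/3,140+c[1]/3);print(c,atz(t,uv,.076),atz(t,uv,.065))
print("side malet top",atz(s,(220+299/3,160+122/3),.076),"bottom",atz(s,(220+297/3,160+186/3),0))
for c in((480,200),(437,277)):print("bar",atz(t,c,.0),atz(t,c,.1))
E
python3 b.py
```

```text
stand [ 0.6066 -0.1033  0.2007 -0.7303  0.2334]
stand s [-3.2567  0.293 ]
stand t [-1.986  -1.9603]
punch_top s [-1.787   1.7952]
punch_top t [146.5711 -34.6746]
lever_pivot t [ 0.9138 -1.1544]
lever_knob s [ 0.7845 -4.257 ]
lever_knob t [-0.3045  1.5563]
lever_pointer s [-2.3282 -0.1486]
notch s [ 0.7871 -2.1883]
notch t [-0.1923 -0.1993]
notch eye [ 0.2077 -0.8993]
c1 eye [-0.7158  2.0148]
c2 eye [1.3202 0.0571]
punch [ 0.6066 -0.1033  0.11  ]
pivot [ 0.5527 -0.1143  0.022 ]
knob [ 0.4958 -0.0809  0.058 ]
knob at notch [ 0.4928 -0.142   0.058 ]
notch [ 0.4729 -0.1513  0.022 ]
(143, 187) [0.541  0.1867 0.076 ] [0.5424 0.1882 0.065 ]
(105, 138) [0.574  0.2129 0.076 ] [0.5758 0.2147 0.065 ]
(82, 218) [0.5201 0.2269 0.076 ] [0.5213 0.2289 0.065 ]
side malet top [0.546  0.1567 0.076 ] bottom [0.5446 0.1949 0.    ]
bar [ 0.5576 -0.2604  0.    ] [ 0.5441 -0.225   0.1   ]
bar [ 0.3938 -0.1638  0.    ] [ 0.3977 -0.1386  0.1   ]
```

View pics/t0.png

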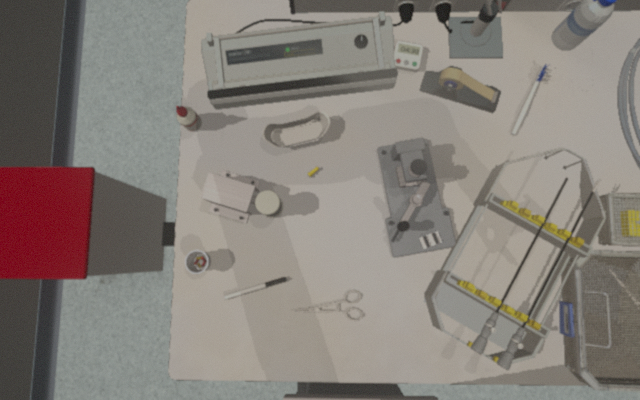

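View pics/s0.png

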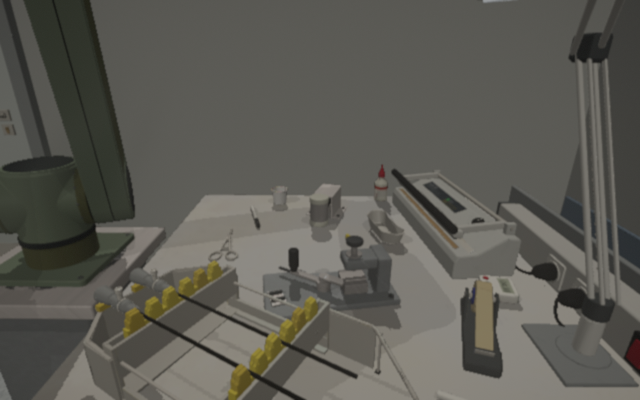

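The stand is at about (0.607, −0.103) with yaw ≈ 0.2. The knob is at (0.497, −0.082) and the notch lies about 61 mm towards −y. The mallet head is at (0.541, 0.187) and the holster axis points at about 75°. The tray with the rods sits just to the −y side. I'll move above the knob now.

Emit:
servo_tool:
  commands:
    - {"translation": [0,0,-0.5],"turn": 0.15,"grip": 0.4}
    - {"translation": [0,0,0],"turn": 0.15,"grip": 0.4}
    - {"translation": [0,0,0],"turn": 0.147,"grip": 0.4}
    - {"translation": [0.52,-0.91,0],"turn": 0,"grip": 0.4}
    - {"translation": [0.52,-0.91,0],"turn": 0,"grip": 0.4}
    - {"translation": [0.52,-0.91,0],"turn": 0,"grip": 0.4}
    - {"translation": [0.52,-0.91,0],"turn": 0,"grip": 0.4}
    - {"translation": [0.52,-0.91,0],"turn": 0,"grip": 0.4}
    - {"translation": [0.52,-0.91,0],"turn": 0,"grip": 0.4}
    - {"translation": [0.52,-0.91,0],"turn": 0,"grip": 0.4}
    - {"translation": [0.52,-0.91,0],"turn": 0,"grip": 0.4}
    - {"translation": [0.52,-0.91,0],"turn": 0,"grip": 0.4}
    - {"translation": [0.52,-0.91,0],"turn": 0,"grip": 0.4}
    - {"translation": [0.52,-0.91,0],"turn": 0,"grip": 0.4}
    - {"translation": [0.52,-0.91,0],"turn": 0,"grip": 0.4}
    - {"translation": [0,0,0],"turn": 0,"grip": 0.4}
    - {"translation": [0,0,0],"turn": 0,"grip": 0.4}

```text
time: 3.4
tool_pos: [0.4982, -0.0813, 0.2511]
ee_rot: [1.0, 0.001, -0.0, 0.0]
force: [-0.7, 0.8, 0.3]
finger_gap: 0.0512
grip_force: 0.0
```

Emit:
servo_tool:
  commands:
    - {"translation": [0,0,1],"turn": 0,"grip": 0.4}
    - {"translation": [0,0,1],"turn": 0,"grip": 0.4}
    - {"translation": [0,0,1],"turn": 0,"grip": 0.4}
    - {"translation": [0,0,1],"turn": 0,"grip": 0.4}
    - {"translation": [0,0,0.6],"turn": 0,"grip": 0.4}
    - {"translation": [0,0,0.55],"turn": 0,"grip": 0.4}
    - {"translation": [0,0,0],"turn": 0,"grip": 1}
    - {"translation": [0,0,0],"turn": 0,"grip": 1}
    - {"translation": [0,0,0],"turn": 0,"grip": 1}
    - {"translation": [0,0,0],"turn": 0,"grip": 1}
    - {"translation": [0,0,0],"turn": 0,"grip": 1}

```text
time: 4.5
tool_pos: [0.4981, -0.0824, 0.0462]
ee_rot: [1.0, -0.0, 0.0, 0.0]
force: [-3.1, -2.8, 1.1]
finger_gap: 0.0183
grip_force: 59.4
```

```bash
python3 - <<'E'
from h import *
o=get_obs();print(o["finger_gap"],o["grip_force"],o["force"],o["tool_pos"])
E
```

```text
0.018270895424869527 59.44894691405352 [-3.12258092 -2.82656132  1.11937591] [ 0.4981446  -0.08235219  0.04616575]
```

Emit:
servo_tool:
  commands:
    - {"translation": [-0.09,0.18,0],"turn": 0,"grip": 1}
    - {"translation": [-0.07,0.185,0],"turn": 0,"grip": 1}
    - {"translation": [-0.05,0.2,0],"turn": 0,"grip": 1}
    - {"translation": [-0.02,0.2,0],"turn": 0,"grip": 1}
    - {"translation": [0,0.2,0],"turn": 0,"grip": 1}
    - {"translation": [0.025,0.2,0],"turn": 0,"grip": 1}
    - {"translation": [0.05,0.19,0],"turn": 0,"grip": 1}
    - {"translation": [0.07,0.185,0],"turn": 0,"grip": 1}
    - {"translation": [0,0,0],"turn": 0,"grip": 1}
    - {"translation": [0,0,0],"turn": 0,"grip": 1}

```text
time: 5.5
tool_pos: [0.4912, -0.1429, 0.0457]
ee_rot: [1.0, 0.001, -0.004, -0.001]
force: [-9.3, -0.2, 8.3]
finger_gap: 0.0183
grip_force: 59.9
```

```bash
cat > c.py <<'E'
from h import *
import sys
np.set_printoptions(precision=4,suppress=True)
k=sys.argv[1]
s=read_camera("side");t=read_camera("top")
for n,z in(("lever_knob",.058),("lever_pointer",.022),("notch",.022),("lever_pivot",.022),("punch_top",.11)):
    for p,m in((s,"s"),(t,"t")):
        for e in tip_of(n,p)[:2]: print(n,m,np.round(e["uv"],1),round(e["confidence"],2),atz(p,e["uv"],z))
g=lambda p,c,r:cv2.resize(p["frame"][r:r+100,c:c+130,::-1],None,fx=4.5,fy=4.5,interpolation=cv2.INTER_CUBIC)[:, :390*2]
a=g(s,230,230);b=g(t,360,150)
cv2.imwrite(f"pics/{k}.png",cv2.resize(np.hstack([a,b]),(800,308)) if len(sys.argv)<3 else b)
o=get_obs();print(o["time"],o["force"],o["tool_pos"])
E
python3 c.py lev1
```

```text
lever_knob s [287.7 275.3] 0.56 [ 0.4938 -0.1466  0.058 ]
lever_knob t [433.6 226.1] 0.74 [ 0.4966 -0.1454  0.058 ]
lever_pointer s [276.4 295.2] 0.73 [ 0.4739 -0.1538  0.022 ]
lever_pointer t [408.9 178.4] 0.24 [ 0.6002 -0.1052  0.022 ]
notch s [277.  295.5] 0.56 [ 0.4751 -0.1546  0.022 ]
notch t [430.6 239.1] 0.59 [ 0.4722 -0.1473  0.022 ]
lever_pivot s [325.  280.2] 0.74 [ 0.5587 -0.1066  0.022 ]
lever_pivot t [411.6 199.8] 0.54 [ 0.5545 -0.1099  0.022 ]
lever_pivot t [417.9 167.4] 0.33 [ 0.624  -0.1248  0.022 ]
punch_top s [354.8 234.9] 0.78 [ 0.6113 -0.0935  0.11  ]
punch_top t [419.6 168.4] 0.61 [ 0.6036 -0.109   0.11  ]
6.1 [-8.8921  0.4424  6.0923] [ 0.4912 -0.1429  0.0458]
```

View pics/lev1.png

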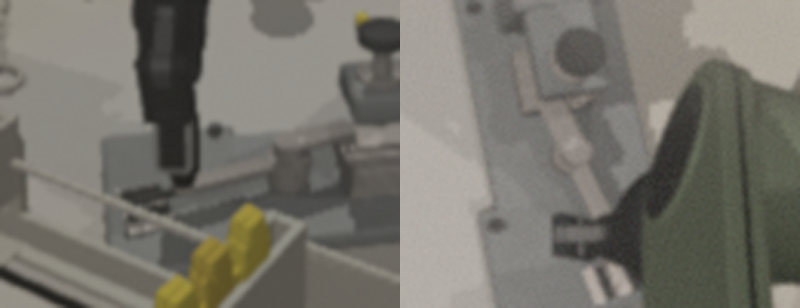

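Emit:
servo_tool:
  commands:
    - {"translation": [0,0,0],"turn": 0,"grip": 0.5}
    - {"translation": [0,0,0],"turn": 0,"grip": 0.5}
    - {"translation": [0,0,0],"turn": 0,"grip": 0.5}
    - {"translation": [0,0,-0.6],"turn": 0,"grip": 0.5}
    - {"translation": [0,0,-1],"turn": 0,"grip": 0.5}
    - {"translation": [0,0,-1],"turn": 0,"grip": 0.4}
    - {"translation": [0,-1,-1],"turn": 0,"grip": 0}
    - {"translation": [0.15,-1,0],"turn": 0,"grip": 0}
    - {"translation": [0.15,-1,0],"turn": 0,"grip": 0}
    - {"translation": [0.15,-1,0],"turn": 0,"grip": 0}
    - {"translation": [0.15,-1,0],"turn": 0,"grip": 0}
    - {"translation": [0.15,-1,0],"turn": 0,"grip": 0}
    - {"translation": [0.15,-1,0],"turn": 0,"grip": 0}
    - {"translation": [0.15,-1,0],"turn": 0,"grip": 0}
    - {"translation": [0,0,0],"turn": 0,"grip": 0}

```text
time: 7.6
tool_pos: [0.5378, 0.1764, 0.1846]
ee_rot: [1.0, 0.002, 0.001, -0.001]
force: [0.2, -0.8, -0.4]
finger_gap: 0.0854
grip_force: 0.0
```

```bash
python3 c.py lev2; python3 - <<'E'
import cv2
E
```

```text
lever_knob s [287.7 275.3] 0.96 [ 0.4938 -0.1466  0.058 ]
lever_knob t [432.6 225.3] 0.88 [ 0.4982 -0.1435  0.058 ]
lever_pointer s [277.3 295.5] 0.62 [ 0.4756 -0.1546  0.022 ]
lever_pointer s [324.9 279.1] 0.49 [ 0.5585 -0.103   0.022 ]
lever_pointer t [434.8 236.8] 0.71 [ 0.4771 -0.1561  0.022 ]
notch s [276.7 295.2] 0.62 [ 0.4744 -0.1538  0.022 ]
notch t [432.9 241.2] 0.77 [ 0.4679 -0.152   0.022 ]
notch t [406.5 175.5] 0.22 [ 0.6065 -0.1003  0.022 ]
lever_pivot s [319.8 281.3] 0.9 [ 0.549  -0.1103  0.022 ]
lever_pivot t [411.9 199. ] 0.57 [ 0.5562 -0.1106  0.022 ]
punch_top s [353.8 237. ] 0.61 [ 0.6089 -0.1017  0.11  ]
punch_top s [353.3 288.7] 0.17 [ 0.596  -0.2572  0.11  ]
punch_top t [418.4 168. ] 0.5 [ 0.6043 -0.1068  0.11  ]
8.2 [ 0.1346 -0.0926  0.3724] [0.5368 0.1715 0.1847]
```

View pics/lev2.png

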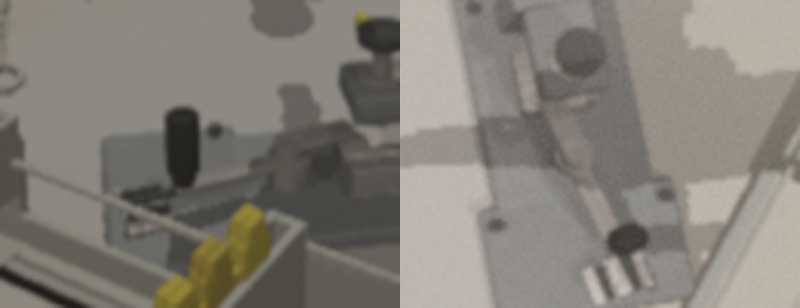

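```bash
python3 - <<'E'
from h import *
s=read_camera("side");t=read_camera("top");save(t,"t2");save(s,"s2")
a=cv2.resize(t["frame"][215:255,405:455,::-1],None,fx=8,fy=8,interpolation=cv2.INTER_CUBIC)
b=cv2.resize(s["frame"][270:310,255:305,::-1],None,fx=8,fy=8,interpolation=cv2.INTER_CUBIC)
a=cv2.normalize(np.hstack([a,b]),None,0,255,cv2.NORM_MINMAX)
cv2.imwrite("pics/z.png",a)
E
```

```text
(no output)
```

View pics/z.png

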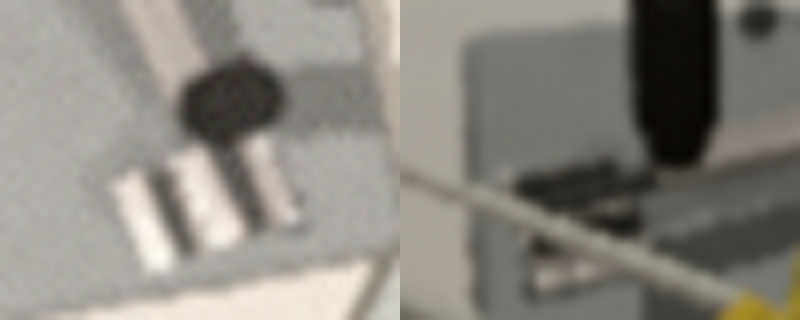

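```bash
python3 - <<'E'
import cv2,numpy as np
L=[]
for v,(r,c) in (("t",(212,408)),("s",(274,258))):
    L.append(np.hstack([cv2.normalize(cv2.resize(cv2.imread(f"pics/{v}{k}.png")[r:r+34,c:c+45],None,fx=8.8,fy=8.8,interpolation=cv2.INTER_LANCZOS4),None,0,255,cv2.NORM_MINMAX) for k in (0,2)]))
cv2.imwrite("pics/z2.png",np.vstack(L)[:600])
E
```

```text
(no output)
```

View pics/z2.png

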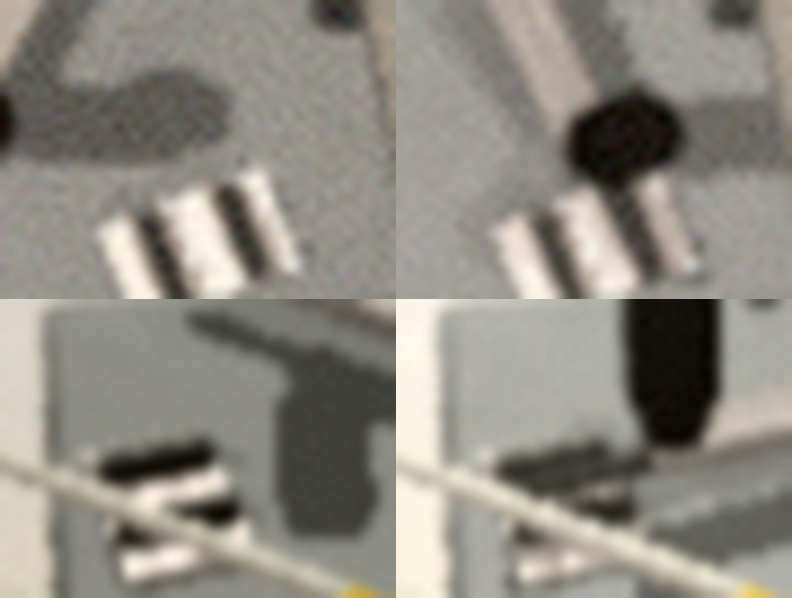

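```bash
python3 - <<'E'
from h import *
np.set_printoptions(precision=4,suppress=True)
s=read_camera("side");t=read_camera("top")
for z in(.014,.02):
  print(z,"ridges top",atz(t,(426.2,241),z),atz(t,(435.5,238.1),z),"side",atz(s,(276,292.1),z),atz(s,(278.5,299.3),z))
for uv in((426.2,241),(435.5,238.1)):
  for vv in((276,292.1),(278.5,299.3)): print(uv,vv,*tri([t,s],[uv,vv]))
for z in (.022,.025,.028):
  print(z,"pointer side",atz(s,(286.9,292.3),z),atz(s,(275.5,294.6),z),"top",atz(t,(434.5,238),z),"knob t",atz(t,(432.6,225.3),.058),"tri",tri([s,t],[(277.3,295.5),(434.8,238)]))
E
```

```text
0.014 ridges top [ 0.4686 -0.14    0.014 ] [ 0.4748 -0.1595  0.014 ] side [ 0.4705 -0.1338  0.014 ] [ 0.4774 -0.1545  0.014 ]
0.02 ridges top [ 0.4683 -0.1386  0.02  ] [ 0.4745 -0.158   0.02  ] side [ 0.4717 -0.1421  0.02  ] [ 0.4785 -0.1625  0.02  ]
(426.2, 241) (276, 292.1) [ 0.4698 -0.139   0.0175] [0.0014220247259059996, 0.0014220247259059537]
(426.2, 241) (278.5, 299.3) [ 0.4723 -0.1418  0.0041] [0.003313674087998942, 0.003313674087999011]
(435.5, 238.1) (276, 292.1) [ 0.4739 -0.1556  0.0297] [0.00015354918004385784, 0.0001535491800438924]
(435.5, 238.1) (278.5, 299.3) [ 0.4763 -0.1586  0.0168] [0.0016566857721717102, 0.001656685772171771]
0.022 pointer side [ 0.4914 -0.1451  0.022 ] [ 0.4721 -0.1521  0.022 ] top [ 0.4746 -0.1555  0.022 ] knob t [ 0.4982 -0.1435  0.058 ] tri (array([ 0.4751, -0.1558,  0.0228]), [0.0005976540724478868, 0.0005976540724477525])
0.025 pointer side [ 0.4918 -0.1493  0.025 ] [ 0.4727 -0.1562  0.025 ] top [ 0.4744 -0.1547  0.025 ] knob t [ 0.4982 -0.1435  0.058 ] tri (array([ 0.4751, -0.1558,  0.0228]), [0.0005976540724478868, 0.0005976540724477525])
0.028 pointer side [ 0.4923 -0.1534  0.028 ] [ 0.4733 -0.1603  0.028 ] top [ 0.4743 -0.154   0.028 ] knob t [ 0.4982 -0.1435  0.058 ] tri (array([ 0.4751, -0.1558,  0.0228]), [0.0005976540724478868, 0.0005976540724477525])
```

The pointer sits about 5 mm past the notch centre towards −y. I'll go back and correct it by about 4 mm at the knob.

Emit:
servo_tool:
  commands:
    - {"translation": [-0.135,0.97,0],"turn": 0,"grip": 0.5}
    - {"translation": [-0.135,0.97,0],"turn": 0,"grip": 0.5}
    - {"translation": [-0.135,0.97,0],"turn": 0,"grip": 0.5}
    - {"translation": [-0.135,0.97,0],"turn": 0,"grip": 0.5}
    - {"translation": [-0.135,0.97,0],"turn": 0,"grip": 0.5}
    - {"translation": [-0.135,0.97,0],"turn": 0,"grip": 0.5}
    - {"translation": [-0.135,0.97,0],"turn": 0,"grip": 0.5}
    - {"translation": [-0.135,0.87,0],"turn": 0,"grip": 0.5}
    - {"translation": [0,0,0],"turn": 0,"grip": 0.5}
    - {"translation": [0,0,0],"turn": 0,"grip": 0.5}
    - {"translation": [0,0,0],"turn": 0,"grip": 0.5}

```text
time: 9.5
tool_pos: [0.4936, -0.1337, 0.1847]
ee_rot: [1.0, 0.0, 0.0, -0.0]
force: [-0.1, -0.9, -0.2]
finger_gap: 0.0429
grip_force: 0.0
```

Emit:
servo_tool:
  commands:
    - {"translation": [0.02,0.22,1],"turn": 0,"grip": 0.5}
    - {"translation": [0,0,1],"turn": 0,"grip": 0.5}
    - {"translation": [0,0,1],"turn": 0,"grip": 0.5}
    - {"translation": [0,0,0.45],"turn": 0,"grip": 0.5}
    - {"translation": [0,0,0],"turn": 0,"grip": 1}
    - {"translation": [0,0,0],"turn": 0,"grip": 1}
    - {"translation": [0,0,0],"turn": 0,"grip": 1}
    - {"translation": [0,0,0],"turn": 0,"grip": 1}

```text
time: 10.3
tool_pos: [0.4943, -0.1424, 0.0466]
ee_rot: [1.0, -0.0, -0.0, -0.0]
force: [2.3, 3.3, -13.5]
finger_gap: 0.0184
grip_force: 59.1
```

Emit:
servo_tool:
  commands:
    - {"translation": [-0.02,-0.05,0],"turn": 0,"grip": 1}
    - {"translation": [-0.02,-0.045,0],"turn": 0,"grip": 1}
    - {"translation": [0,0,0],"turn": 0,"grip": 1}
    - {"translation": [0,0,0],"turn": 0,"grip": 1}

```text
time: 10.7
tool_pos: [0.4936, -0.1407, 0.0467]
ee_rot: [1.0, -0.001, 0.001, 0.001]
force: [3.2, -5.1, -16.3]
finger_gap: 0.0181
grip_force: 59.1
```

Emit:
servo_tool:
  commands:
    - {"translation": [0,0,0],"turn": 0,"grip": 0.5}
    - {"translation": [0,0,0],"turn": 0,"grip": 0.5}
    - {"translation": [0,0,0],"turn": 0,"grip": 0.5}
    - {"translation": [0,0,-0.6],"turn": 0,"grip": 0.5}
    - {"translation": [0,0,-1],"turn": 0,"grip": 0.5}
    - {"translation": [0,0,-1],"turn": 0,"grip": 0.4}
    - {"translation": [0,-1,-0.5],"turn": 0,"grip": 0}
    - {"translation": [0.15,-1,0],"turn": 0,"grip": 0}
    - {"translation": [0.15,-1,0],"turn": 0,"grip": 0}
    - {"translation": [0.15,-1,0],"turn": 0,"grip": 0}
    - {"translation": [0.15,-1,0],"turn": 0,"grip": 0}
    - {"translation": [0.15,-1,0],"turn": 0,"grip": 0}
    - {"translation": [0.15,-1,0],"turn": 0,"grip": 0}
    - {"translation": [0.15,-1,0],"turn": 0,"grip": 0}
    - {"translation": [0,0,0],"turn": 0,"grip": 0}

```text
time: 12.2
tool_pos: [0.5356, 0.185, 0.1715]
ee_rot: [1.0, 0.002, 0.001, -0.001]
force: [-0.3, -1.2, -0.4]
finger_gap: 0.0851
grip_force: 0.0
```

```bash
cat > d.py <<'E'
from h import *
np.set_printoptions(precision=4,suppress=True)
s=read_camera("side");t=read_camera("top");save(t,"t2");save(s,"s2")
L=[]
for v,(r,c) in (("t",(212,408)),("s",(274,258))):
    L.append(np.hstack([cv2.normalize(cv2.resize(cv2.imread(f"pics/{v}{k}.png")[r:r+34,c:c+45],None,fx=8.8,fy=8.8,interpolation=cv2.INTER_LANCZOS4),None,0,255,cv2.NORM_MINMAX) for k in (0,2)]))
cv2.imwrite("pics/z3.png",np.vstack(L)[:600])
for n,z in(("lever_knob",.058),("lever_pointer",.022),("mallet_head",.052),("mallet",0),("punch_top",.11)):
    for p,m in((s,"s"),(t,"t")):
        for e in tip_of(n,p)[:1]: print(n,m,np.round(e["uv"],1),round(e["confidence"],2),atz(p,e["uv"],z))
o=get_obs();print(o["time"],o["tool_pos"])
E
python3 d.py
```

```text
lever_knob s [285.6 273.4] 0.75 [ 0.4896 -0.1408  0.058 ]
lever_knob t [431.7 226.7] 0.65 [ 0.4954 -0.1416  0.058 ]
lever_pointer s [278.1 295.9] 0.62 [ 0.4771 -0.1557  0.022 ]
lever_pointer t [433.6 236.1] 0.56 [ 0.4785 -0.1537  0.022 ]
mallet_head s [318.9 206.2] 0.86 [0.5441 0.1787 0.052 ]
mallet_head t [269.2 202.3] 0.59 [0.5442 0.1867 0.052 ]
mallet s [320.7 222.5] 0.98 [0.5491 0.1919 0.    ]
mallet t [271.7 206.6] 0.46 [0.5415 0.1877 0.    ]
punch_top s [351.2 235.9] 0.6 [ 0.6045 -0.0976  0.11  ]
punch_top t [420.1 167.1] 0.46 [ 0.6061 -0.11    0.11  ]
12.8 [0.5349 0.18   0.1707]
```

View pics/z3.png

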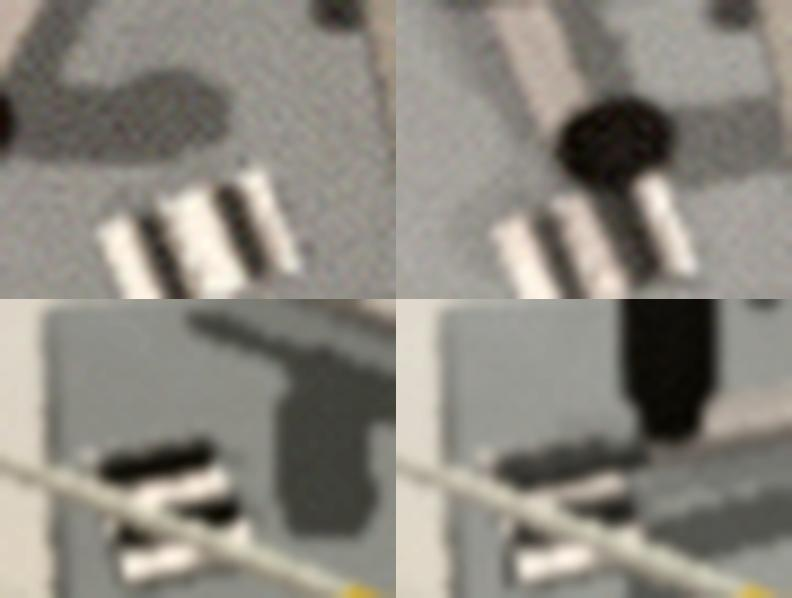

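The correction only reached 1.7 mm, so the pointer is still about 3–4 mm off centre. I'll correct again, this time going by the measured position.

Emit:
servo_tool:
  commands:
    - {"translation": [-0.12,1,0],"turn": 0,"grip": 0.5}
    - {"translation": [-0.12,1,0],"turn": 0,"grip": 0.5}
    - {"translation": [-0.12,1,0],"turn": 0,"grip": 0.5}
    - {"translation": [-0.12,1,0],"turn": 0,"grip": 0.5}
    - {"translation": [-0.12,1,0],"turn": 0,"grip": 0.5}
    - {"translation": [-0.12,1,0],"turn": 0,"grip": 0.5}
    - {"translation": [-0.12,1,0],"turn": 0,"grip": 0.5}
    - {"translation": [-0.12,1,0],"turn": 0,"grip": 0.5}
    - {"translation": [0,0,0],"turn": 0,"grip": 0.5}
    - {"translation": [0,0,0],"turn": 0,"grip": 0.5}
    - {"translation": [0,0,0],"turn": 0,"grip": 0.5}

```text
time: 13.9
tool_pos: [0.4963, -0.1387, 0.1706]
ee_rot: [1.0, 0.0, -0.0, -0.0]
force: [-0.3, 0.3, -0.6]
finger_gap: 0.0427
grip_force: 0.0
```

Emit:
servo_tool:
  commands:
    - {"translation": [-0.05,0,1],"turn": 0,"grip": 0.5}
    - {"translation": [0,0,1],"turn": 0,"grip": 0.5}
    - {"translation": [0,0,0.7],"turn": 0,"grip": 0.5}
    - {"translation": [0,0,0.4],"turn": 0,"grip": 0.5}
    - {"translation": [0,0,0],"turn": 0,"grip": 1}
    - {"translation": [0,0,0],"turn": 0,"grip": 1}
    - {"translation": [0,0,0],"turn": 0,"grip": 1}
    - {"translation": [0,-0.05,0],"turn": 0,"grip": 1}
    - {"translation": [0,0,0],"turn": 0,"grip": 1}
    - {"translation": [0,0,0],"turn": 0,"grip": 1}

```text
time: 14.9
tool_pos: [0.4936, -0.1377, 0.0466]
ee_rot: [1.0, -0.0, -0.001, 0.0]
force: [-3.0, -4.1, -10.8]
finger_gap: 0.0178
grip_force: 59.2
```

Measured y is −0.1377, as aimed for. I'll release, retract and measure the pointer profile against the first picture.

Emit:
servo_tool:
  commands:
    - {"translation": [0,0,0],"turn": 0,"grip": 0.5}
    - {"translation": [0,0,0],"turn": 0,"grip": 0.5}
    - {"translation": [0,0,0],"turn": 0,"grip": 0.5}
    - {"translation": [0,0,-0.6],"turn": 0,"grip": 0.5}
    - {"translation": [0,0,-1],"turn": 0,"grip": 0.5}
    - {"translation": [0,0,-1],"turn": 0,"grip": 0.4}
    - {"translation": [0,-1,-0.5],"turn": 0,"grip": 0}
    - {"translation": [0.15,-1,0],"turn": 0,"grip": 0}
    - {"translation": [0.15,-1,0],"turn": 0,"grip": 0}
    - {"translation": [0.15,-1,0],"turn": 0,"grip": 0}
    - {"translation": [0.15,-1,0],"turn": 0,"grip": 0}
    - {"translation": [0.15,-1,0],"turn": 0,"grip": 0}
    - {"translation": [0.15,-1,0],"turn": 0,"grip": 0}
    - {"translation": [0.15,-1,0],"turn": 0,"grip": 0}
    - {"translation": [0,0,0],"turn": 0,"grip": 0}

```text
time: 16.4
tool_pos: [0.5375, 0.1873, 0.1714]
ee_rot: [1.0, 0.002, 0.002, -0.001]
force: [-1.5, -1.4, -0.4]
finger_gap: 0.0855
grip_force: 0.0
```

```bash
cp pics/t2.png pics/t1.png; cp pics/s2.png pics/s1.png; python3 d.py; cat > prof.py <<'E'
from h import *
np.set_printoptions(precision=1,suppress=True,linewidth=250)
P={"t":read_camera("top"),"s":read_camera("side")}
c=np.array([.473,-.149]);u=np.array([.0795,.036]);u/=np.linalg.norm(u)  # towards pivot
n=np.array([-u[1],u[0]])  # tangential, +y-ish
T=np.arange(-.022,.0221,.002);print("T",T*1000)
for v in"ts":
  for k in "012":
    g=cv2.imread(f"pics/{v}{k}.png",0).astype(np.float32);row=np.zeros(len(T))
    for r in(-.004,-.002,0,.002,.004,.006):
      uv=np.array([proj(P[v],[*(c+u*r+n*a),.0172]) for a in T],np.float32)
      row+=cv2.remap(g,uv[:,:1],uv[:,1:],cv2.INTER_CUBIC)[:,0]/6
    print(v,k,row.astype(int))
E
python3 prof.py
```

```text
lever_knob s [286.8 271.3] 0.94 [ 0.4911 -0.1341  0.058 ]
lever_knob t [430.  228.2] 0.91 [ 0.4924 -0.1381  0.058 ]
lever_pointer s [276.7 295.1] 0.95 [ 0.4744 -0.1535  0.022 ]
lever_pointer t [430.6 237. ] 0.94 [ 0.4766 -0.1475  0.022 ]
mallet_head s [320.8 209.7] 0.67 [0.5491 0.1561 0.052 ]
mallet_head t [265.3 201.1] 0.57 [0.5466 0.1948 0.052 ]
mallet s [321.4 222.2] 0.79 [0.5509 0.1938 0.    ]
mallet t [269.9 204. ] 0.49 [0.5471 0.1917 0.    ]
punch_top s [354.  236.2] 0.76 [ 0.6095 -0.0986  0.11  ]
punch_top t [418.4 167. ] 0.76 [ 0.6063 -0.1068  0.11  ]
17.0 [0.5365 0.1821 0.1707]
T [-22. -20. -18. -16. -14. -12. -10.  -8.  -6.  -4.  -2.   0.   2.   4.   6.   8.  10.  12.  14.  16.  18.  20.  22.]
t 0 [118 127 154 158 137 103  79  81 109 149 167 170 167 159 139 108  80  82 110 147 168 168 153]
t 1 [129 143 171 177 155 117  86  78  83  91 112 148 165 164 151 120  92  94 125 167 185 184 170]
t 2 [129 142 168 174 152 118  93  86  94 108  99  92 106 128 130 108  90  93 124 167 186 184 171]
s 0 [118 128 128 121 110 103  95  90  95 111 132 143 137 113  81  56  47  52  66  81  95 103 105]
s 1 [118 128 128 120 110 103  95  89  88  98 111 114 100  75  57  53  57  60  67  79  92 101 104]
s 2 [118 127 128 121 110 103  95  90  94 107 122 127 118  94  68  52  49  54  66  80  92 100 102]
```

The pointer is now centred between the ridges to within about 1 mm. Next I'll align with the mallet head.

Emit:
servo_tool:
  commands:
    - {"translation": [0,0,0],"turn": -0.146,"grip": 0}
    - {"translation": [0,0,0],"turn": -0.146,"grip": 0}
    - {"translation": [0,0,0],"turn": -0.146,"grip": 0}
    - {"translation": [0,0,0],"turn": -0.146,"grip": 0}
    - {"translation": [0,0,0],"turn": -0.146,"grip": 0}
    - {"translation": [0,0,0],"turn": -0.146,"grip": 0}
    - {"translation": [0,0,0],"turn": -0.146,"grip": 0}
    - {"translation": [0,0,0],"turn": -0.146,"grip": 0}
    - {"translation": [0,0,0],"turn": -0.146,"grip": 0}
    - {"translation": [0.18,0.12,0],"turn": 0,"grip": 0}
    - {"translation": [0,0,0],"turn": 0,"grip": 0}
    - {"translation": [0,0,0],"turn": 0,"grip": 0}

```text
time: 18.3
tool_pos: [0.5431, 0.1885, 0.1705]
ee_rot: [0.792, 0.61, -0.0, 0.0]
force: [0.4, 0.8, -0.7]
finger_gap: 0.0855
grip_force: 0.0
```

Emit:
servo_tool:
  commands:
    - {"translation": [0,0,0.8],"turn": 0,"grip": 0}
    - {"translation": [0,0,0.8],"turn": 0,"grip": 0}
    - {"translation": [0,0,0.6],"turn": 0,"grip": 0}
    - {"translation": [0,0,0.6],"turn": 0,"grip": 0}
    - {"translation": [0,0,0.6],"turn": 0,"grip": 0}
    - {"translation": [0,0,0],"turn": 0,"grip": 0}
    - {"translation": [0,0,0],"turn": 0,"grip": 1}
    - {"translation": [0,0,0],"turn": 0,"grip": 1}
    - {"translation": [0,0,0],"turn": 0,"grip": 1}
    - {"translation": [0,0,0],"turn": 0,"grip": 1}
    - {"translation": [0,0,0],"turn": 0,"grip": 1}

```text
time: 19.4
tool_pos: [0.5438, 0.1886, 0.0364]
ee_rot: [0.792, 0.611, 0.001, 0.001]
force: [-1.2, -0.0, 6.0]
finger_gap: 0.0487
grip_force: 61.2
```

Emit:
servo_tool:
  commands:
    - {"translation": [0,0,-0.1],"turn": 0,"grip": 1}
    - {"translation": [-0.3,0,0],"turn": 0,"grip": 1}
    - {"translation": [-0.5,0,0],"turn": 0,"grip": 1}
    - {"translation": [-0.5,0,0],"turn": 0,"grip": 1}
    - {"translation": [-0.5,0,0],"turn": 0,"grip": 1}
    - {"translation": [-0.5,0,0],"turn": 0,"grip": 1}
    - {"translation": [-0.5,0,0],"turn": 0,"grip": 1}
    - {"translation": [-0.5,0,0],"turn": 0,"grip": 1}
    - {"translation": [-0.5,0,0],"turn": 0,"grip": 1}
    - {"translation": [-0.3,0,0],"turn": 0,"grip": 1}
    - {"translation": [0,0,0],"turn": 0,"grip": 1}
    - {"translation": [0,0,0.08],"turn": 0,"grip": 1}
    - {"translation": [0,0,0.03],"turn": 0,"grip": 1}
    - {"translation": [0,0,0],"turn": 0,"grip": 1}

```text
time: 20.8
tool_pos: [0.5016, 0.0299, 0.0364]
ee_rot: [0.791, 0.611, 0.0, 0.001]
force: [-5.6, -3.5, 17.5]
finger_gap: 0.0487
grip_force: 63.4
```

Emit:
servo_tool:
  commands:
    - {"translation": [0,0,0],"turn": 0,"grip": 0}
    - {"translation": [0,0,0],"turn": 0,"grip": 0}
    - {"translation": [0,0,0],"turn": 0,"grip": 0}
    - {"translation": [0,0,0],"turn": 0,"grip": 0}
    - {"translation": [0,0,-0.6],"turn": 0,"grip": 0}
    - {"translation": [0,0,-1],"turn": 0,"grip": 0}
    - {"translation": [0,0,-0.9],"turn": 0,"grip": 0}
    - {"translation": [0.7,0,0],"turn": 0,"grip": 0}
    - {"translation": [0.7,0,0],"turn": 0,"grip": 0}
    - {"translation": [0.6,0,0],"turn": 0,"grip": 0}
    - {"translation": [0,0,0],"turn": 0,"grip": 0}

```text
time: 21.9
tool_pos: [0.5223, 0.1093, 0.1341]
ee_rot: [0.791, 0.612, 0.001, -0.0]
force: [0.4, -0.3, 0.2]
finger_gap: 0.0853
grip_force: 0.0
```

```bash
python3 - <<'E'
from h import *
np.set_printoptions(precision=4,suppress=True)
s=read_camera("side");t=read_camera("top");save(t,"t4");save(s,"s4")
for n,z in(("mallet_grip",.038),("mallet_head",.052),("mallet",0)):
    for p,m in((s,"s"),(t,"t")):
        for e in tip_of(n,p)[:1]: print(n,m,np.round(e["uv"],1),round(e["confidence"],2),atz(p,e["uv"],z))
o=get_obs();print(o["time"],o["tool_pos"])
a=cv2.resize(t["frame"][150:300,240:400,::-1],(640,600)) ; b=cv2.resize(s["frame"][180:300,240:400,::-1],None,fx=2.5,fy=2.5)
c=np.zeros((600,800,3),np.uint8);c[:375,:400]=cv2.resize(a,(400,375));c[:300,400:]=b;cv2.imwrite("pics/m.png",c[:375])
E
```

```text
mallet_grip s [310.  224.6] 0.93 [0.524  0.0986 0.038 ]
mallet_grip t [308.6 213.6] 0.52 [0.5227 0.1062 0.038 ]
mallet_head s [299.5 236.7] 0.57 [0.5047 0.0091 0.052 ]
mallet_head t [347.3 221.7] 0.64 [0.5051 0.027  0.052 ]
mallet s [297.  254.7] 0.88 [0.4977 0.0234 0.    ]
mallet t [344.2 223.7] 0.58 [0.5051 0.0309 0.    ]
22.3 [0.5213 0.1063 0.1342]
```

View pics/m.png

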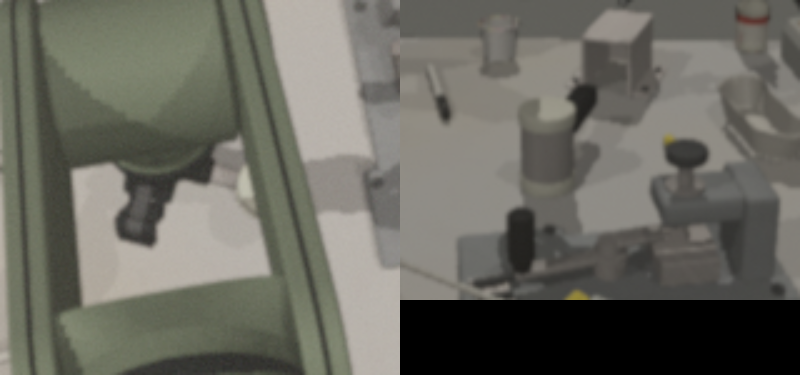

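The mallet stands upright, clear of the holster, with its handle pointing towards +y (head near pixel 347,222 in the top view). I'll grip the handle.

Emit:
servo_tool:
  commands:
    - {"translation": [0,0,0.8],"turn": 0,"grip": 0}
    - {"translation": [0,0,0.7],"turn": 0,"grip": 0}
    - {"translation": [0,0,0.7],"turn": 0,"grip": 0}
    - {"translation": [0,0,0.65],"turn": 0,"grip": 0}
    - {"translation": [0,0,0],"turn": 0,"grip": 0}
    - {"translation": [0,0,0],"turn": 0,"grip": 1}
    - {"translation": [0,0,0],"turn": 0,"grip": 1}
    - {"translation": [0,0,0],"turn": 0,"grip": 1}
    - {"translation": [0,0,0],"turn": 0,"grip": 1}
    - {"translation": [0,0,0],"turn": 0,"grip": 1}
    - {"translation": [0,0,0],"turn": 0,"grip": 1}

```text
time: 23.4
tool_pos: [0.522, 0.1072, 0.0212]
ee_rot: [0.792, 0.611, 0.001, 0.0]
force: [-1.2, 1.3, 5.4]
finger_gap: 0.0232
grip_force: 61.0
```

Emit:
servo_tool:
  commands:
    - {"translation": [0,0,-0.5],"turn": 0,"grip": 1}
    - {"translation": [0,0,-0.9],"turn": 0,"grip": 1}
    - {"translation": [0,0,-0.9],"turn": 0,"grip": 1}
    - {"translation": [0,0,-0.9],"turn": 0,"grip": 1}
    - {"translation": [0,0,-0.9],"turn": 0,"grip": 1}
    - {"translation": [0,0,-0.65],"turn": 0,"grip": 1}
    - {"translation": [-0.32,0.41,0],"turn": 0,"grip": 1}
    - {"translation": [-0.5,0.65,0],"turn": 0,"grip": 1}
    - {"translation": [-0.5,0.65,0],"turn": 0,"grip": 1}
    - {"translation": [-0.5,0.65,0],"turn": 0,"grip": 1}
    - {"translation": [-0.5,0.65,0],"turn": 0,"grip": 1}
    - {"translation": [-0.3,0.4,0],"turn": 0,"grip": 1}
    - {"translation": [0,0,0],"turn": 0,"grip": 1}
    - {"translation": [0,0,0],"turn": 0,"grip": 1}
    - {"translation": [0,0,0],"turn": 0,"grip": 1}

```text
time: 24.9
tool_pos: [0.6259, -0.0282, 0.2096]
ee_rot: [0.792, 0.611, -0.001, -0.001]
force: [-0.2, 0.6, -3.6]
finger_gap: 0.0228
grip_force: 59.8
```

```bash
python3 - <<'E'
from h import *
np.set_printoptions(precision=4,suppress=True)
s=read_camera("side");t=read_camera("top")
o=get_obs();f=o["tool_pos"][2]-.0212;print(o["time"],o["tool_pos"],f)
for n,z in(("mallet",f),("mallet_head",f+.052),("mallet_grip",f+.038),("punch_top",.11)):
    r=[tip_of(n,p) for p in(s,t)]
    for p,e in zip((s,t),r):
        if e: print(n,np.round(e[0]["uv"],1),round(e[0]["confidence"],2),atz(p,e[0]["uv"],z))
    if all(r):print("  tri",*tri([s,t],[e[0]["uv"] for e in r]))
E
```

```text
25.0 [ 0.6261 -0.0281  0.2102] 0.18899152831135405
mallet [352.5 196.7] 0.61 [ 0.6029 -0.107   0.189 ]
mallet [427.2 156.5] 0.55 [ 0.6083 -0.1054  0.189 ]
  tri [ 0.6056 -0.1053  0.1889] [0.0026003990166268334, 0.0026003990166270736]
mallet_head [356.7 171.5] 0.92 [ 0.6057 -0.1311  0.241 ]
mallet_head [433.8 151.1] 0.67 [ 0.605 -0.104  0.241]
  tri [ 0.6076 -0.106   0.2331] [0.0005940114288186395, 0.0005940114288185991]
mallet_grip [385.8 141. ] 0.77 [ 0.6257 -0.0285  0.227 ]
punch_top [354.  234.3] 0.63 [ 0.61   -0.0911  0.11  ]
```

Emit:
servo_tool:
  commands:
    - {"translation": [0,0,-0.7],"turn": 0,"grip": 1}
    - {"translation": [0,0,0],"turn": 0,"grip": 1}
    - {"translation": [0,0,0],"turn": 0,"grip": 1}
    - {"translation": [0,0,1],"turn": 0,"grip": 1}
    - {"translation": [0,0,1],"turn": 0,"grip": 1}
    - {"translation": [0,0,1],"turn": 0,"grip": 1}
    - {"translation": [0,0,0.05],"turn": 0,"grip": 1}

```text
time: 26.1
tool_pos: [0.6251, -0.0288, 0.1117]
ee_rot: [0.792, 0.611, -0.002, -0.002]
force: [0.6, 0.2, -3.2]
finger_gap: 0.023
grip_force: 61.7
```

```bash
cat > e.py <<'E'
from h import *
np.set_printoptions(precision=4,suppress=True)
s=read_camera("side");t=read_camera("top")
o=get_obs();print(o["time"],o["tool_pos"],o["force"],o["moment"],o["tool_pos"][2]-.0212)
for n in("mallet","mallet_head","mallet_grip","punch_top"):
    r=[tip_of(n,p) for p in(s,t)]
    for e in r:
        if e: print(n,np.round(e[0]["uv"],1),round(e[0]["confidence"],2))
    if all(r):print("  tri",*tri([s,t],[e[0]["uv"] for e in r]))
E
python3 e.py
```

```text
26.2 [ 0.6257 -0.0289  0.1146] [-0.6446  0.1223 -3.3709] [ 0.3169 -0.1183  0.0315] 0.09335492654744815
mallet [353.8 246.6] 0.68
mallet [417.1 168. ] 0.58
  tri [ 0.6084 -0.1077  0.0938] [0.000673987969004704, 0.0006739879690048649]
mallet_head [355.5 219.9] 0.82
mallet_head [418.9 162.4] 0.79
  tri [ 0.6093 -0.1009  0.1429] [0.0012534792648747045, 0.0012534792648746366]
mallet_grip [360.2 213.6] 0.83
mallet_grip [422.1 163.3] 0.73
  tri [ 0.6108 -0.1043  0.1553] [0.007086598339704372, 0.007086598339704312]
punch_top [352.  242.2] 0.66
```

Emit:
servo_tool:
  commands:
    - {"translation": [0,0,-1],"turn": 0,"grip": 1}
    - {"translation": [0,0,-1],"turn": 0,"grip": 1}
    - {"translation": [0,0,-0.7],"turn": 0,"grip": 1}
    - {"translation": [0,0,0],"turn": 0,"grip": 1}
    - {"translation": [0,0,0],"turn": 0,"grip": 1}

```text
time: 27.1
tool_pos: [0.6265, -0.0289, 0.2242]
ee_rot: [0.792, 0.611, 0.0, 0.0]
force: [-0.2, 0.2, -4.4]
finger_gap: 0.0232
grip_force: 61.4
```

```bash
python3 e.py; python3 - <<'E'
from h import *
s=read_camera("side");save(s,"s5")
# dark-button rows in the side view, before and after, below column 352; mallet hangs above
a=cv2.imread("pics/s0.png",0);b=cv2.imread("pics/s5.png",0)
print([int(x) for x in a[225:275,346:358].mean(1)]);print([int(x) for x in b[225:275,346:358].mean(1)])
for z in(.096,.11):print(z,proj(s,[.6065,-.1055,z]))
E
```

```text
27.2 [ 0.6256 -0.0289  0.2221] [ 0.068  -0.0952 -4.3648] [ 0.2525 -0.0885 -0.0258] 0.2008952684628378
mallet [354.9 186.5] 0.96
mallet [428.4 152.7] 0.9
  tri [ 0.6086 -0.1033  0.2065] [0.0021027559024326707, 0.002102755902432696]
mallet_head [355.7 185.3] 0.71
mallet_head [436.4 146.2] 0.85
  tri [ 0.6132 -0.115   0.214 ] [0.006769113370885182, 0.006769113370884893]
punch_top [353.1 243.8] 0.71
[124, 124, 124, 125, 125, 125, 124, 124, 125, 120, 102, 75, 58, 54, 54, 54, 54, 51, 48, 50, 57, 70, 87, 94, 91, 86, 83, 83, 83, 81, 77, 75, 76, 74, 70, 70, 73, 73, 71, 69, 69, 68, 67, 65, 68, 85, 108, 119, 122, 122]
[141, 142, 141, 141, 141, 141, 141, 141, 141, 140, 138, 135, 128, 117, 107, 110, 116, 106, 84, 69, 64, 63, 63, 62, 58, 53, 52, 54, 57, 63, 70, 78, 83, 81, 79, 83, 86, 86, 82, 79, 77, 76, 75, 73, 73, 84, 97, 102, 101, 102]
0.096 [352.31766854 244.95240874]
0.11 [352.63643265 237.9661975 ]
```

The button's edge in the side view dropped about 7 rows, from 236 to 243. That matches the 7.0 rows predicted for the full 14 mm, so the punch is home. I'll put the mallet back on the bench.

Emit:
servo_tool:
  commands:
    - {"translation": [0.32,-0.41,0],"turn": 0,"grip": 1}
    - {"translation": [0.5,-0.65,0],"turn": 0,"grip": 1}
    - {"translation": [0.5,-0.65,0],"turn": 0,"grip": 1}
    - {"translation": [0.5,-0.65,0],"turn": 0,"grip": 1}
    - {"translation": [0.5,-0.65,0],"turn": 0,"grip": 1}
    - {"translation": [0.3,-0.4,0],"turn": 0,"grip": 1}
    - {"translation": [0,0,0.8],"turn": 0,"grip": 1}
    - {"translation": [0,0,0.8],"turn": 0,"grip": 1}
    - {"translation": [0,0,0.8],"turn": 0,"grip": 1}
    - {"translation": [0,0,0.8],"turn": 0,"grip": 1}
    - {"translation": [0,0,0.7],"turn": 0,"grip": 1}
    - {"translation": [0,0,0.4],"turn": 0,"grip": 1}
    - {"translation": [0,0,0],"turn": 0,"grip": 1}
    - {"translation": [0,0,0],"turn": 0,"grip": 1}
    - {"translation": [0,0,0],"turn": 0,"grip": 1}

```text
time: 29.15
tool_pos: [0.5227, 0.1072, 0.0536]
ee_rot: [0.792, 0.611, 0.001, 0.001]
force: [-0.2, 0.5, -2.7]
finger_gap: 0.0232
grip_force: 61.4
```

```bash
python3 e.py
```

```text
29.25 [0.5225 0.1072 0.0536] [ 0.0257 -0.0384 -3.2766] [ 0.2476 -0.0714 -0.0045] 0.032392640735754166
mallet [298.9 238.5] 0.63
mallet [345.6 221.9] 0.51
  tri [0.5039 0.0295 0.0373] [0.0019744139266959274, 0.001974413926695962]
mallet_head [299.3 217.4] 0.64
mallet_head [342.  221.2] 0.57
  tri [0.5031 0.0389 0.0834] [0.00027483495134613783, 0.0002748349513461327]
mallet_grip [312.7 213.9] 0.89
mallet_grip [407.3 177.7] 0.37
  tri [ 0.5562 -0.0792  0.1487] [0.02164278105593102, 0.021642781055931003]
punch_top [355.3 241.7] 0.79
punch_top [417.9 166.5] 0.73
  tri [ 0.61   -0.1074  0.1033] [0.0013310505369316643, 0.0013310505369316028]
```

Emit:
servo_tool:
  commands:
    - {"translation": [0,0,0.4],"turn": 0,"grip": 1}
    - {"translation": [0,0,0.25],"turn": 0,"grip": 1}
    - {"translation": [0,0,0.1],"turn": 0,"grip": 1}
    - {"translation": [0,0,0.05],"turn": 0,"grip": 1}
    - {"translation": [0,0,0],"turn": 0,"grip": 1}
    - {"translation": [0,0,0],"turn": 0,"grip": 1}

```text
time: 30.25
tool_pos: [0.5219, 0.1071, 0.0206]
ee_rot: [0.792, 0.611, 0.0, 0.0]
force: [0.7, 0.7, -4.4]
finger_gap: 0.0231
grip_force: 61.3
```

Emit:
servo_tool:
  commands:
    - {"translation": [0,0,0.04],"turn": 0,"grip": 1}
    - {"translation": [0,0,0.03],"turn": 0,"grip": 1}
    - {"translation": [0,0,0],"turn": 0,"grip": 1}

```text
time: 30.55
tool_pos: [0.5214, 0.107, 0.0174]
ee_rot: [0.792, 0.611, -0.0, 0.0]
force: [0.4, -0.3, -3.8]
finger_gap: 0.0234
grip_force: 61.3
```

Emit:
servo_tool:
  commands:
    - {"translation": [0,0,0.03],"turn": 0,"grip": 1}
    - {"translation": [0,0,0.02],"turn": 0,"grip": 1}
    - {"translation": [0,0,0],"turn": 0,"grip": 1}

```text
time: 30.85
tool_pos: [0.5217, 0.1072, 0.0166]
ee_rot: [0.792, 0.611, 0.0, 0.0]
force: [-2.8, 0.7, 5.3]
finger_gap: 0.0228
grip_force: 62.9
```

```bash
python3 e.py
```

```text
30.95 [0.5217 0.1072 0.0166] [-1.5826  1.3876  6.8755] [ 0.0008  0.4436 -0.0802] -0.004640649393384055
mallet [298.5 252.3] 0.59
mallet [345.8 221.4] 0.65
  tri [0.5053 0.0272 0.0046] [0.00446906833540603, 0.004469068335406003]
mallet_head [300.6 235.7] 0.95
mallet_head [345.2 226.5] 0.65
  tri [0.5008 0.0312 0.0425] [0.004822216666447539, 0.00482221666644733]
mallet_grip [310.1 226.5] 0.86
punch_top [354.6 238.9] 0.8
punch_top [416.5 170.4] 0.49
  tri [ 0.6054 -0.104   0.1064] [0.004927921222183983, 0.004927921222184011]
```

Contact made. I'll release and retract.

Emit:
servo_tool:
  commands:
    - {"translation": [0,0,0],"turn": 0,"grip": 0.5}
    - {"translation": [0,0,0],"turn": 0,"grip": 0}
    - {"translation": [0,0,0],"turn": 0,"grip": 0}
    - {"translation": [0,0,0],"turn": 0,"grip": 0}
    - {"translation": [0,0,0],"turn": 0,"grip": 0}
    - {"translation": [0,0,-0.5],"turn": 0,"grip": 0}
    - {"translation": [0,0,-0.8],"turn": 0,"grip": 0}
    - {"translation": [0,0,-1],"turn": 0,"grip": 0}
    - {"translation": [0,0,-1],"turn": 0,"grip": 0}
    - {"translation": [0,0,-1],"turn": 0,"grip": 0}
    - {"translation": [0,0,-0.7],"turn": 0,"grip": 0}
    - {"translation": [0.8,0,0],"turn": 0,"grip": 0}
    - {"translation": [0.8,0,0],"turn": 0,"grip": 0}
    - {"translation": [0,0,0],"turn": 0,"grip": 0}

```text
time: 32.75
tool_pos: [0.5386, 0.1717, 0.2155]
ee_rot: [0.791, 0.612, 0.001, -0.0]
force: [-0.2, 0.3, 0.0]
finger_gap: 0.0858
grip_force: 0.0
```

```bash
python3 e.py; cp pics/t0.png pics/t1.png; cp pics/s0.png pics/s1.png; python3 - <<'E'
from h import *
t=read_camera("top");s=read_camera("side");save(t,"t2");save(s,"s2")
for k in"042":
    try:
        b=cv2.imread(f"pics/s{k}.png",0);print(k,[int(x) for x in b[228:260,346:358].mean(1)])
    except Exception as e:print(e)
# subpixel vertical shift of the button by correlation
a=cv2.imread("pics/s0.png",0);b=cv2.imread("pics/s2.png",0)
T=a[233:249,340:365];r=cv2.matchTemplate(b[225:265,335:370],T,cv2.TM_CCOEFF_NORMED);_,v,_,l=cv2.minMaxLoc(r)
c=r[:,l[0]];y=l[1];d=.5*(c[y-1]-c[y+1])/(c[y-1]-2*c[y]+c[y+1]);print("match",v,"dx",l[0]-5,"dy",y+d-8)
E
python3 prof.py
```

```text
32.85 [0.5375 0.1691 0.215 ] [-0.5442 -0.2838  0.8605] [0.0185 0.0142 0.0077] 0.19380031582661372
mallet [296.3 254. ] 0.72
mallet [345.2 225.5] 0.91
  tri [ 0.4986  0.0284 -0.0008] [0.0027928075158319262, 0.0027928075158318607]
mallet_head [300.3 234.4] 0.6
mallet_head [345.3 222.6] 0.92
  tri [0.5044 0.0308 0.0463] [0.0006739185444180157, 0.0006739185444179819]
mallet_grip [309.  223.5] 0.56
mallet_grip [311.4 216. ] 0.94
  tri [0.5196 0.1005 0.0397] [0.0019947270568542856, 0.0019947270568545106]
punch_top [353.1 241.7] 0.72
punch_top [419.4 168.5] 0.78
  tri [ 0.6059 -0.1099  0.1046] [0.0013616729528951727, 0.0013616729528954257]
0 [125, 125, 125, 124, 124, 125, 120, 102, 75, 58, 54, 54, 54, 54, 51, 48, 50, 57, 70, 87, 94, 91, 86, 83, 83, 83, 81, 77, 75, 76, 74, 70]
4 [140, 140, 140, 140, 140, 140, 136, 117, 86, 66, 61, 61, 61, 61, 58, 54, 55, 63, 78, 96, 103, 97, 89, 89, 92, 93, 92, 89, 87, 87, 85, 81]
2 [138, 138, 139, 139, 138, 138, 137, 136, 132, 126, 114, 105, 107, 113, 101, 77, 62, 56, 54, 54, 54, 53, 50, 47, 49, 52, 60, 67, 75, 79, 77, 75]
match 0.7527148723602295 dx 0 dy 7.4448433
T [-22. -20. -18. -16. -14. -12. -10.  -8.  -6.  -4.  -2.   0.   2.   4.   6.   8.  10.  12.  14.  16.  18.  20.  22.]
t 0 [118 127 154 158 137 103  79  81 109 149 167 170 167 159 139 108  80  82 110 147 168 168 153]
t 1 [118 127 154 158 137 103  79  81 109 149 167 170 167 159 139 108  80  82 110 147 168 168 153]
t 2 [130 143 171 176 156 121  93  88  95 109 100  93 106 129 132 109  92  95 127 168 187 187 173]
s 0 [118 128 128 121 110 103  95  90  95 111 132 143 137 113  81  56  47  52  66  81  95 103 105]
s 1 [118 128 128 121 110 103  95  90  95 111 132 143 137 113  81  56  47  52  66  81  95 103 105]
s 2 [119 129 129 122 112 104  96  91  95 108 123 128 119  95  69  52  49  56  67  81  93 101 103]
```

Everything checks out: the mallet stands flat and clear of the holster, the punch is down by the predicted 7 rows or more, and the lever is unchanged in its notch.

```bash
python3 -c "from cell import close_job; print(close_job())"
```

```text
the job is handed in; nothing more can be done
None
```

I handed the job in at about 33 s. My last camera check showed the lever pointer in its notch, the punch fully home after one blow, and the mallet standing on its striking face clear of the holster; the judging result was not shown.

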